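Take the marble plate out of the drawer and turn it to the guest

TASK

Pull the drawer of the small wooden unit out to its stop, then take the plate with the loose steel ball in it by the grip of its arched handle and lift it straight up, without turning it, until its foot is higher than the top of the unit. Up there turn it a quarter turn so that its thumb tab points squarely to the side of the unit (left or right of the drawer) on which the small mug stands; keep the plate level and the ball in the middle all the time, leave the other things alone and the drawer out. Finish while holding the plate there, still and level, in the gripper: do not put it down.

Things in the scene. Friction and masses are not known exactly. Their poses are not given: they have to be found in the camera images.
- unit: Light wooden drawer unit fixed on the worktop, 230 (x) x 190 (y) x 150 mm (z). Origin at the centre of its underside; its -x axis points out of the drawer front (roughly to the robot), +y to the left side as seen facing along its +x from the robot. Within 0.3 rad of facing the robot's base.
- unit_top (a point): Centre of the unit's top face, 150 mm above the worktop; axes as the unit.
- drawer (a joint): How far the drawer is out, m: 0 shut, stop at 0.17. Slides along the unit's -x with about 1.5 N of friction, stays where left. Starts 0 to 15 mm out. Inside 200 x 148 mm; its floor is 20 mm, its side and rear walls 62 mm, its front panel 133 mm above the worktop.
- drawer_knob (a point): Grip point on the axis of the steel mushroom knob amid the drawer front, 112 mm above the worktop: head 28 mm in diameter here, 23 mm in front of the drawer's face; knob 31 mm deep, neck behind the head 14 mm in diameter. Pinch it from above, fingers closing along the unit's y (left and right of it). Moves with the drawer; axes as the unit.
- dish: Dark wooden dished plate, 100 mm across, rim 22 mm high, about 0.16 kg, loose in the drawer. Origin: centre of its underside. A flat thumb tab 24 mm wide, 6 mm thick, sticks out along its +x to 76 mm from the centre, 15 to 21 mm above the underside; a thin steel arch in its x-z plane carries the grip. At the start the tab points to the drawer front (unit's -x) within 0.15 rad.
- dish_grip (a point): Centre of the wooden grip block at the top of the arch, straight above the plate's centre, 88 mm above the underside: 36 mm long along the plate's x, 14 mm thick along its y (close the fingers along the plate's y), 16 mm high. Axes as the plate.
- dish_centre (a point): Middle of the plate's hollow, 9 mm above the underside, in the middle of a flat spot 18 mm across; from there the hollow rises outward at 14 degrees.
- ball_center (a point): Centre of the loose steel ball, 28 mm in diameter, 0.06 kg (varies), which rolls freely in the plate's hollow; at the start it rests in the middle, its centre 23 mm above the plate's underside.
- mug_2: Small mug with a handle, 65 x 94 x 52 mm, upright on the worktop on the left or the right side of the unit and its drawer. Origin at the middle of its underside. Only marks the side; leave it alone.
- jar_1: Glass jar with a lid, 65 mm across and 95 mm high, on the other side; origin at the centre of its underside. Leave it alone.
- glass_2: Small glass, 46 mm across and 57 mm high, to the left of the unit, near the front edge of the worktop; origin at the centre of its underside. Leave it alone.

How it is judged:
By the outcome, as a careful person would: the job done as asked, in the order asked, and still so for the second after the job is handed in, while the arm keeps its last pose, push and grip.
It also fails if it takes over 64 s, if anything falls off the work surface, if the arm or the gripper's body presses on something with over 40 N, if the wrist force passes 120 N, or if a joint passes its speed limit or range.

ROBOT

A 7-joint arm with a two-finger parallel gripper is mounted at the origin on a cart in front of the work surface, level with it; the furniture and walls round the work are solid. World frame = base frame: x ahead of the robot, y to its left, z up, the work surface at z = 0. Lengths are in m, angles in rad, forces in N, time in s.
With the tool pointing down it reaches from about 0.4 to 0.9 m from the base axis. Payload 5.5 kg.
Tool frame: the origin (TCP) lies midway between the tips of the shut fingers; the grasp point (between the pads) lies 19 mm behind it (manip.grip_depth is the distance from the TCP to the grasp point, in m); z points along the fingers, y is the line along which they close (so a half turn about z gives the same grasp; the last joint's range is limited). The gripper opens to 92 mm and grips with 3 to 60 N. Pads are 19 mm wide; open, the fingers measure 130 mm over their backs; the gripper's body (75 mm by 190 mm) begins 47 mm behind the grasp point.
Start: joints at [1.404, 0.501, -0.427, 1.55, 0.221, 1.138, -0.21], TCP at [0.271, -0.591, 0.227] pointing down, gripper open.
Joint ranges: [-2.88, 2.88], [-0.31, 2.03], [-1.54, 1.56], [0.2, 2.42], [-1.41, 4.55], [0.19, 2.02], [-2.57, 2.57]. Speed limits (rad/s): [2.57, 2.57, 3.14, 3.14, 3.14, 3.14, 3.14].

INTERFACE

Orientations are given as a unit quaternion [x, y, z, w].
In Python, from bench import manip, effector, viewer gives the robot as it stands. Calls block until the motion is done:
- manip.move_pose(position, orientation): joint-space move of the TCP to a pose.
- manip.servo_line(position, ori=None, vel=0.15): straight line of the TCP; ori=None keeps the orientation; vel is the mean speed in m/s.
- manip.movej(angles): joint-space move.
- effector.open_jaws() and effector.close(f_grip=None): open the fingers fully, or close them until they stop; f_grip is the grip in N (None keeps the last).
- manip.sleep(seconds).
- manip.solve_ik(position, orientation): joint angles nearest the present ones, or None.
- viewer.get_image(name): name is "side" or "top"; returns the picture (384x512x3 uint8, red, green, blue); there is no depth.
- viewer.get_calibration(name): a dict with "vfov" (degrees; the focal length in pixels is half the picture's height over the tangent of half this angle, whatever the lens; pixels are square), "cx", "cy" (the principal point, pixels), "dist_coeffs" ([k1, k2, p1, p2, k3] as OpenCV has them; the pictures are not rectified), "eye" and "attitude" of the camera in the world. Camera axes: x right, y down, z forward; pixel columns grow to the right and rows downward; lengths in m; the calibration is good to about 2 mm. A picture is of the moment at which its call begins. get_calibration takes no time and is no camera call.
A pose or a line that the arm cannot do raises manip.PlanningError and nothing moves.
- manip.hand_in(): hands the job in; it is judged then, once.
Readings, each from a call of its own:
- manip.current_clock(): time.
- manip.current_q(): joint angles.
- manip.current_joint_velocities(): joint speeds.
- manip.current_tau(): joint torques, N m.
- manip.current_tool_pos(): TCP position.
- manip.current_tcp_rot(): TCP orientation.
- manip.current_force(): force on the tool from outside, world axes, zero at the start.
- manip.current_wrist_torque(): the same for the moment, N m.
- manip.current_finger_gap(): finger opening in m.
- manip.current_gripper_force(): force on a finger pad.
Only numpy, scipy, OpenCV 4.12 (cv2) and the standard library are available. Lean on these libraries where they do the work, as an engineer would, in place of code of your own. Each camera call takes 0.05 s, during which the arm holds its last target. There are 200 camera calls.

## Working session

There is one attempt and no reset: what is moved stays moved. The work goes in short steps, each a Python script; the robot and the scene stay as the last script left them, time stands still between calls to the robot, and variables do not carry over. Pictures are saved under pics/ and viewed, at most 10 in all, crops included, and the job is handed in when it is done.

```bash
mkdir -p pics; cat > h.py <<'E'
import numpy as np, cv2
from scipy.spatial.transform import Rotation as R
from bench import manip, effector, viewer
def cal(n):
    c=viewer.get_calibration(n); f=192/np.tan(np.radians(c["vfov"])/2)
    K=np.array([[f,0,c["cx"]],[0,f,c["cy"]],[0,0,1.]])
    a=np.array(c["attitude"],float)
    Rm=a if a.shape==(3,3) else R.from_quat(a).as_matrix()
    return K,np.array(c["dist_coeffs"],float),np.array(c["eye"],float),Rm
def ray(n,uv):
    K,d,e,Rm=cal(n); p=cv2.undistortPoints(np.array(uv,float).reshape(-1,1,2),K,d).reshape(-1,2)
    v=(Rm@np.c_[p,np.ones(len(p))].T).T
    return e,v/np.linalg.norm(v,axis=1)[:,None]
def onplane(n,uv,z):
    e,v=ray(n,uv); return e+v*((z-e[2])/v[:,2])[:,None]
def tri(uv1,uv2,n1="side",n2="top"):
    e1,v1=ray(n1,uv1); e2,v2=ray(n2,uv2); v1=v1[0];v2=v2[0]
    s=np.linalg.lstsq(np.c_[v1,-v2],e2-e1,rcond=None)[0]
    p,q=e1+s[0]*v1,e2+s[1]*v2
    return (p+q)/2,np.linalg.norm(p-q)
def proj(n,P):
    K,d,e,Rm=cal(n); return cv2.projectPoints((np.atleast_2d(P)-e)@Rm,np.zeros(3),np.zeros(3),K,d)[0].reshape(-1,2)
def snap(n,f):
    im=viewer.get_image(n); cv2.imwrite(f"pics/{f}.png",cv2.cvtColor(im,cv2.COLOR_RGB2BGR)); return im
def down(yaw): # tool z down; tool y at world angle yaw
    y=np.array([np.cos(yaw),np.sin(yaw),0]); z=np.array([0,0,-1.]); return R.from_matrix(np.c_[np.cross(y,z),y,z]).as_quat()
E
python3 - <<'E'
from h import *
for n in("side","top"):
    snap(n,n+"0"); print(viewer.get_calibration(n))
    im=cv2.imread(f"pics/{n}0.png"); cv2.imwrite(f"pics/{n}0b.png",cv2.resize(im,(768,576),interpolation=cv2.INTER_CUBIC))
print(R.from_quat(manip.current_tcp_rot()).as_matrix().round(2),manip.current_clock(),manip.grip_depth)
E
```

```text
{'vfov': 52.379449832238286, 'cx': 254.97179765714003, 'cy': 181.88537231512916, 'dist_coeffs': array([-0.13106474,  0.        ,  0.        ,  0.        ,  0.        ]), 'eye': array([0.9341009 , 0.61328795, 0.98227307]), 'attitude': array([ 0.19180468,  0.90164656, -0.37796214, -0.08595974])}
{'vfov': 52.91392326161561, 'cx': 257.96281659637657, 'cy': 189.42730238682336, 'dist_coeffs': array([-0.09582144,  0.        ,  0.        ,  0.        ,  0.        ]), 'eye': array([ 0.47232641, -0.17971579,  1.2576421 ]), 'attitude': array([-0.69985519,  0.71217708, -0.0382511 ,  0.03928584])}
[[ 0.91  0.42 -0.  ]
 [ 0.42 -0.91  0.  ]
 [ 0.   -0.   -1.  ]] 0.1 0.0188
```

View pics/side0b.png

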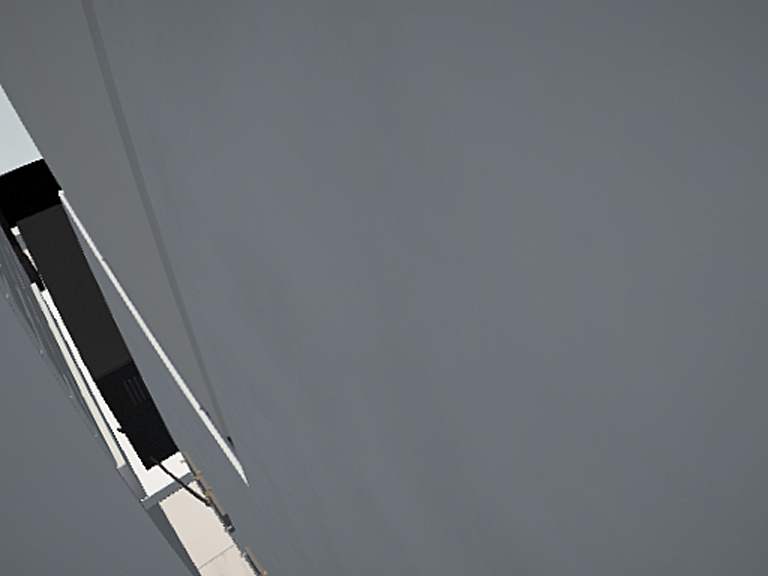

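View pics/top0b.png

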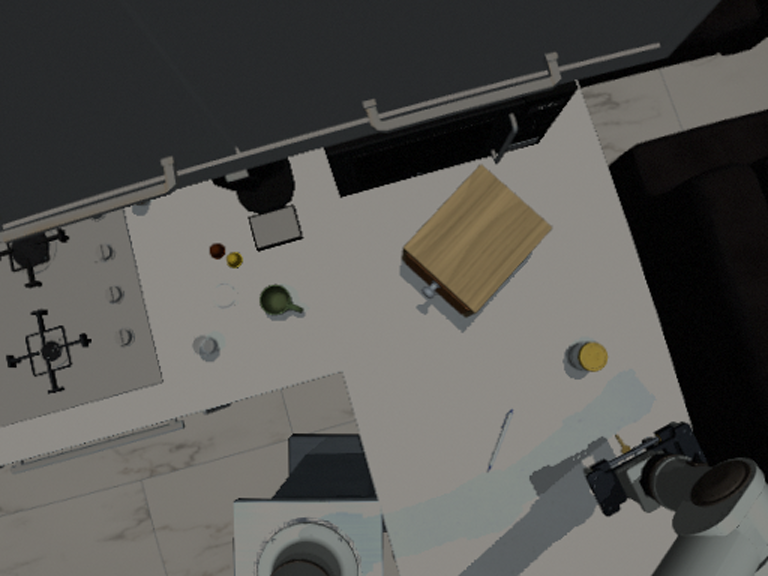

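The side picture is nearly all a grey surface, with only a black object at the left edge (x<180). The top picture shows the unit's top at about (478,240), the knob at (430,291), the green mug at (275,300) on the left and the yellow-lidded jar at (592,356) on the right. Next I'll check the side calibration and measure the unit from the top view.

```bash
python3 - <<'E'
from h import *
print("tcp",proj("top",manip.current_tool_pos())*1.5,proj("side",manip.current_tool_pos())*1.5)
im=cv2.imread("pics/top0.png"); hsv=cv2.cvtColor(im,cv2.COLOR_BGR2HSV)
m=cv2.inRange(hsv,(8,60,90),(25,200,255)); m[:90]=0;m[230:]=0;m[:,:250]=0;m[:,380:]=0
m=cv2.morphologyEx(m,cv2.MORPH_OPEN,np.ones((3,3)))
c=max(cv2.findContours(m,0,2)[0],key=cv2.contourArea); print(cv2.contourArea(c))
b=cv2.approxPolyDP(c,6,True).reshape(-1,2); print("poly",b.tolist())
und=onplane("top",c.reshape(-1,2),.15)[:,:2].astype(np.float32)
r=cv2.minAreaRect(und*1000); print(r); print(cv2.boxPoints(r))
print("side proj of unit",proj("side",np.c_[cv2.boxPoints(r)/1000,np.full(4,.15)])*1.5)
print("knob@.112",onplane("top",[[430/1.5,291/1.5]],.112))
for nm,uv,z in(("mug",(275,300),.05),("jar",(592,356),.095),("glass",(206,346),.05)): print(nm,onplane("top",[[uv[0]/1.5,uv[1]/1.5]],z))
cv2.imwrite("pics/crop.png",cv2.resize(im[100:225,250:385],None,fx=4,fy=4,interpolation=cv2.INTER_CUBIC))
E
```

```text
tcp [[621.08301985 456.31595522]] [[421.93264836 112.71432271]]
4807.0
poly [[322, 111], [270, 163], [315, 206], [366, 153]]
((684.6192626953125, -357.84393310546875), (189.150146484375, 227.70643615722656), 46.27577209472656)
[[ 536.97125 -347.497  ]
 [ 701.529   -504.88495]
 [ 832.2673  -368.19086]
 [ 667.70953 -210.80292]]
side proj of unit [[364.33704943 214.36125855]
 [274.48145746 193.84850536]
 [234.38180897 243.67884831]
 [331.58140841 268.85270701]]
knob@.112 [[ 0.58329583 -0.2645499   0.112     ]]
mug [[0.57596935 0.05672065 0.05      ]]
jar [[ 0.4471221  -0.59070697  0.095     ]]
glass [[0.48145078 0.2028448  0.05      ]]
```

View pics/crop.png

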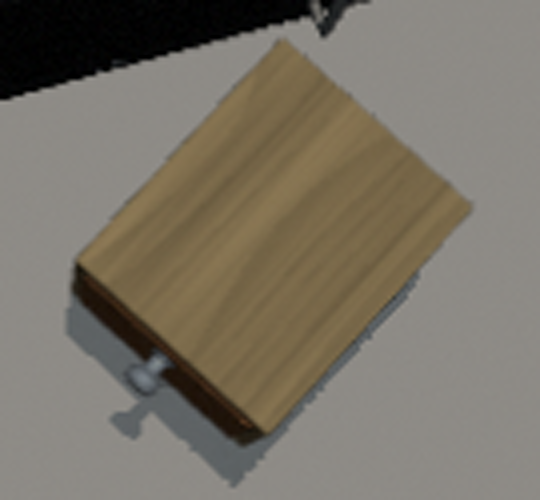

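The unit's top measures 228 x 189 mm on the 150 mm plane, against 230 x 190 given, so the height holds. The crop shows the knob head at crop (145,378). The side camera's view is blocked: the unit should sit around (300,230), but only grey shows there. I'll work from the top view, use known sizes as the height check, and confirm by touch.

```bash
cat >> h.py <<'E'
UC=np.array([.6846,-.3578]); YAW=np.arctan2(-157.39,164.56)
ux=np.array([np.cos(YAW),np.sin(YAW)]); uy=np.array([-ux[1],ux[0]])
def W(x,y,z): return np.r_[UC+x*ux+y*uy,z]
def U(p): d=np.array(p)[:2]-UC; return np.r_[d@ux,d@uy]
GD=manip.grip_depth
E
python3 - <<'E'
from h import *
print(np.degrees(YAW),U([.576,.057]),U([.447,-.591]))
for d in(0,.005,.01,.015): print(d,proj("top",W(-.138-d,0,.112)),proj("top",W(-.146-d,0,.112)))
print("head measured", U(onplane("top",[[286.2,194.5]],.112)[0]))
for s in(0,np.pi):
    for nm,p in(("knob",W(-.138,0,.112-GD)),("out",W(-.31,0,.112-GD)),("dish",W(-.17,0,.09)),("dishup",W(-.17,0,.27))):
        q=manip.solve_ik(p,down(YAW+np.pi/2+s)); print(s,nm,None if q is None else np.round(q,2))
    q=manip.solve_ik(W(-.17,0,.27),down(YAW+s)); print("turned",None if q is None else np.round(q,2))
E
```

```text
-43.72420300740201 [-0.36518721  0.2247027 ] [-0.01052265 -0.33275407]
0 [[285.93928848 193.48754174]] [[284.13627007 195.44846543]]
0.005 [[284.8126835  194.71284989]] [[283.00817124 196.67520064]]
0.01 [[283.68514157 195.93905361]] [[281.87915308 197.90281187]]
0.015 [[282.55667368 197.1661407 ]] [[280.74922665 199.13128685]]
head measured [-0.13971799 -0.00261498]
0 knob [ 0.95  0.76 -0.82  1.67  0.64  1.01  0.71]
0 out [ 0.99  0.54 -0.91  2.06  0.58  0.82  0.54]
0 dish [ 0.96  0.72 -0.84  1.75  0.64  0.97  0.68]
0 dishup [ 1.04  0.52 -0.95  1.59  0.44  1.26  0.82]
turned [ 0.88  0.44 -0.7   1.6   0.3   1.21 -0.64]
3.141592653589793 knob [ 0.57  0.61 -0.26  1.68  0.2   0.88 -2.11]
3.141592653589793 out [ 0.59  0.39 -0.4   2.07  0.23  0.72 -2.3 ]
3.141592653589793 dish [ 0.57  0.57 -0.28  1.76  0.2   0.84 -2.14]
3.141592653589793 dishup [ 0.66  0.39 -0.4   1.61  0.16  1.18 -2.1 ]
turned [ 1.2   0.71 -1.3   1.59  0.69  1.38  2.2 ]
```

```bash
python3 - <<'E'
from h import *
o=down(YAW+np.pi/2)
manip.move_pose(W(-.140,-.0015,.26),o); print("t",manip.current_clock())
manip.servo_line(W(-.140,-.0015,.125),vel=.12)
manip.servo_line(W(-.140,-.0015,.112-GD),vel=.04)
print("F",np.round(manip.current_force(),1),manip.current_tool_pos(),manip.current_clock())
effector.close(f_grip=25)
print("gap",manip.current_finger_gap(),manip.current_gripper_force(),np.round(manip.current_force(),1),manip.current_clock())
E
```

```text
t 1.7667
F [-0.5  0.3  0.7] [ 0.58262669 -0.26207681  0.09340578] 3.9833
gap 0.025215589498830886 24.999843561604393 [ 4.3  2.3 -3. ] 5.0333
```

```bash
python3 - <<'E'
from h import *
x=-.140; z=manip.current_tool_pos()[2]; 
def rep(x):
    f=manip.current_force(); print(round(x,4),U(manip.current_tool_pos()).round(4),"Fx",round(f[:2]@ux,1),"Fy",round(f[:2]@uy,1),round(f[2],1),"gap",round(manip.current_finger_gap(),4)); return f[:2]@ux
manip.servo_line(W(-.22,-.0015,z),vel=.06); rep(-.22)
manip.servo_line(W(-.298,-.0015,z),vel=.06); rep(-.298)
x=-.298
while x>-.322:
    x-=.002; manip.servo_line(W(x,-.0015,z),vel=.02)
    if rep(x)>10: break
print(manip.current_clock())
E
```

```text
-0.22 [-0.2205 -0.0004] Fx -0.6 Fy 5.1 -4.1 gap 0.0254
-0.298 [-0.2983 -0.0005] Fx -0.4 Fy 6.7 -5.0 gap 0.0252
-0.3 [-0.3002 -0.0005] Fx -0.0 Fy 6.7 -4.9 gap 0.0252
-0.302 [-0.3022 -0.0005] Fx 1.1 Fy 5.5 -5.5 gap 0.0251
-0.304 [-0.3042 -0.0005] Fx -0.0 Fy 6.9 -6.3 gap 0.0255
-0.306 [-0.3062 -0.0005] Fx -0.4 Fy 5.8 -5.0 gap 0.0254
-0.308 [-0.3082 -0.0005] Fx 1.1 Fy 6.2 -5.3 gap 0.0254
-0.31 [-0.3085 -0.0004] Fx 5.3 Fy 6.9 -11.1 gap 0.0252
-0.312 [-0.3086 -0.0004] Fx 10.3 Fy 7.1 -16.9 gap 0.0253
9.7167
```

```bash
python3 - <<'E'
from h import *
z=manip.current_tool_pos()[2]
manip.servo_line(W(-.3085,-.0015,z),vel=.02)
effector.open_jaws()
manip.servo_line(W(-.3085,-.0015,.27),vel=.15)
manip.move_pose([.27,-.55,.27],manip.current_tcp_rot())
for n in("top","side"): snap(n,n+"1")
print(manip.current_clock())
im=cv2.imread("pics/top1.png"); cv2.imwrite("pics/top1c.png",cv2.resize(im[100:270,210:390],None,fx=3.5,fy=3.5,interpolation=cv2.INTER_CUBIC))
print(proj("top",W(-.17,0,.108)))
a=cv2.imread("pics/side0.png"); b=cv2.imread("pics/side1.png"); print("side diff px",(cv2.absdiff(a,b).max(2)>25).sum())
E
```

```text
14.2583
[[278.6447586 201.4501051]]
side diff px 0
```

View pics/top1c.png

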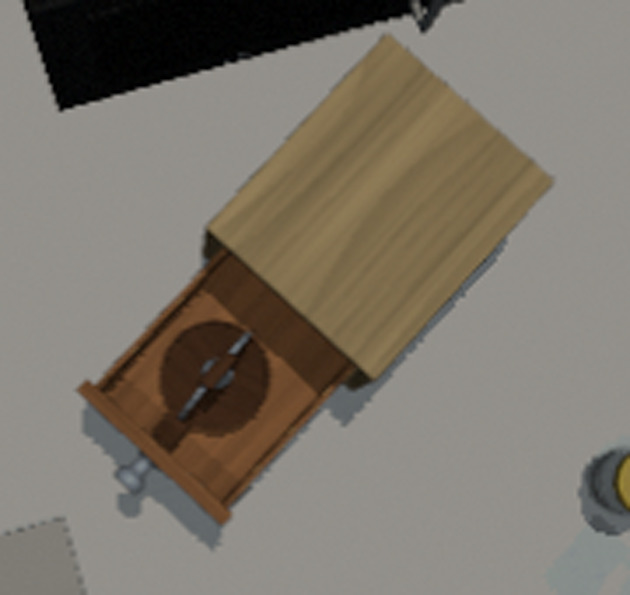

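The drawer is out. The dark plate is at crop (215,378), with the arch from (181,415) to (252,335), the ball under the grip, and the tab at (172,432). The side view is unchanged, so it's still blocked. I'll fit the disc, arch and tab.

```bash
python3 - <<'E'
from h import *
im=cv2.imread("pics/top1.png"); x0,y0=245,180; c=im[y0:y0+55,x0:x0+55]
hsv=cv2.cvtColor(c,cv2.COLOR_BGR2HSV)
g=c.max(2).astype(int); print(np.percentile(g,[5,20,40,60,80]))
wood=(g<72)&(g>20)
m=(wood*255).astype(np.uint8); m=cv2.morphologyEx(m,cv2.MORPH_CLOSE,np.ones((5,5)))
lab=cv2.connectedComponentsWithStats(cv2.morphologyEx(m,cv2.MORPH_OPEN,cv2.getStructuringElement(2,(13,13))))
s=lab[2]; print(s.tolist(),lab[3].round(1).tolist())
grey=((hsv[...,1]<70)&(g>60)).astype(np.uint8)*255
big=np.hstack([cv2.resize(a,None,fx=7,fy=7,interpolation=i) for a,i in((c,cv2.INTER_CUBIC),(cv2.merge([m,grey,grey]),0))]); cv2.imwrite("pics/z.png",big)
k=1+np.argmax(s[1:,4]); d=(lab[1]==k).astype(np.uint8)
ct=max(cv2.findContours(d,0,1)[0],key=len).reshape(-1,2)+[x0,y0]
P=onplane("top",ct,.042)[:,:2].astype(np.float32)
print("disc rim",cv2.minEnclosingCircle(P),U(cv2.fitEllipse(P)[0]),cv2.fitEllipse(P))
for h in(.108,.102): print("grip proj", (proj("top",np.r_[cv2.fitEllipse(P)[0],h])-[x0,y0])*7)
E
```

```text
[ 49.   57.   70.  102.4 114. ]
[[0, 0, 55, 55, 1774], [11, 0, 44, 44, 1251]] [[24.3, 30.7], [30.9, 21.8]]
disc rim ((0.5621065497398376, -0.23777274787425995), 0.08039519190788269) [-0.16921767  0.00623082] ((0.5666172504425049, -0.23633596301078796), (0.11125519126653671, 0.1539800614118576), 43.97319793701172)
grip proj [[225.98078154 138.94082182]]
grip proj [[225.3186498  140.09554766]]
```

View pics/z.png

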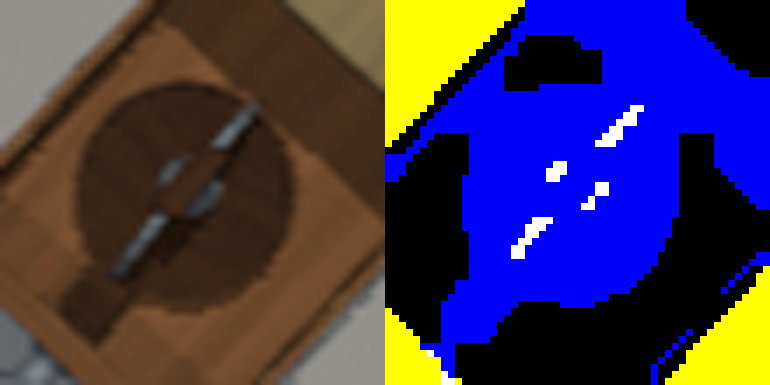

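```bash
python3 - <<'E'
from h import *
def px(p): return (np.atleast_2d(p).astype(float)+.5)/7-.5+[245,180]
E=[(76,190),(100,125),(140,92),(190,82),(240,96),(283,140),(295,195),(283,245),(245,292),(190,312),(145,300)]
P=onplane("top",px(E),.042)[:,:2].astype(np.float32)
A=np.c_[2*P,np.ones(len(P))]; s=np.linalg.lstsq(A,(P**2).sum(1),rcond=None)[0]; C=s[:2]; r=np.sqrt(s[2]+C@C)
print("C",C,U(C),"r",r,"res mm",((np.linalg.norm(P-C,axis=1)-r)*1e3).round(1))
t=onplane("top",px((80,326)),.041)[0,:2]-C; print("tab len",np.linalg.norm(t),"yaw rel -ux",np.degrees(np.arctan2(t@-uy,t@-ux)))
g=onplane("top",px([(163,213),(215,148)]),.116)[:,:2]; d=g[0]-g[1]
print("grip len",np.linalg.norm(d),"yaw",np.degrees(np.arctan2(d@-uy,d@-ux)),"centre",U(g.mean(0)))
b=onplane("top",px([(115,275),(258,105)]),.07)[:,:2]; d=b[0]-b[1]; print("arch yaw",np.degrees(np.arctan2(d@-uy,d@-ux)),np.linalg.norm(d),U(b.mean(0)))
e,v=ray("top",px((190,181))); v=v[0]; k=((C-e[:2])@v[:2])/(v[:2]@v[:2]); print("height of grip centre over C:",e+k*v)
# walls check: front panel top corners at .133
im=cv2.imread("pics/top1.png")
K=onplane("top",[[128/3.5+210,472/3.5+100]],.112)[0]; print("knob now",U(K))
E
```

```text
C [ 0.54823891 -0.21942589] [-0.19418727  0.00574843] r 0.05059959205212421 res mm [-1.2 -0.6  0.5  0.8  0.8  0.1 -1.2 -1.4  0.4  1.9 -0.1]
tab len 0.0754806952646059 yaw rel -ux 3.7360191731730024
grip len 0.035342907917244606 yaw 3.9833979540595466 centre [-0.19351676  0.00745278]
arch yaw 2.5730282303071745 0.09807237648888996 [-0.19387231  0.00645195]
height of grip centre over C: [ 0.54867958 -0.2185597   0.13055835]
knob now [-0.30766816  0.0027496 ]
```

```bash
cat >> h.py <<'E'
DX,DY=-.1938,.0065; DYAW=YAW+np.pi/2+np.radians(3.5)
E
python3 - <<'E'
from h import *
o=down(DYAW)
manip.move_pose(W(DX,DY,.27),o)
manip.servo_line(W(DX,DY,.13),vel=.12)
manip.servo_line(W(DX,DY,.109-GD),vel=.05)
f0=manip.current_force(); t0=manip.current_wrist_torque()
print("F",np.round(f0,1),U(manip.current_tool_pos()),manip.current_tool_pos()[2],manip.current_clock())
effector.close(f_grip=4)
f=manip.current_force()-f0
print("gap",manip.current_finger_gap(),"Fx,Fy,Fz",f[:2]@ux,f[:2]@uy,f[2],np.round(manip.current_wrist_torque()-t0,2),U(manip.current_tool_pos()),manip.current_clock())
snap("top","top2"); im=cv2.imread("pics/top2.png"); cv2.imwrite("pics/top2c.png",cv2.resize(im[150:260,220:350],None,fx=4,fy=4,interpolation=cv2.INTER_CUBIC))
print(np.round(manip.current_q(),2))
E
```

```text
F [ 0.3  0.2 -0.7] [-0.19363524  0.00675433] 0.09043851590706523 18.1167
gap 0.013994748505186644 Fx,Fy,Fz -0.7584570503021131 0.3532430782525039 -0.4497608597465329 [ 0.09 -0.06 -0.01] [-0.193942    0.00662127] 19.3
[ 1.02  0.75 -0.96  1.8   0.73  1.    0.63]
```

View pics/top2c.png

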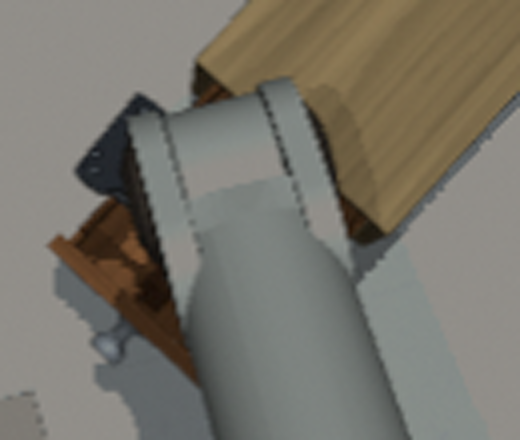

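Gap 14.0 mm matches the block, and the picture shows the gripper over the drawer with the unit and drawer undisturbed. Now I'll grip firmly and lift slowly.

```bash
python3 - <<'E'
from h import *
effector.close(f_grip=35)
z=manip.current_tool_pos()[2]; f0=manip.current_force()
def rep(s):
    f=manip.current_force(); Rm=R.from_quat(manip.current_tcp_rot()).as_matrix()
    print(s,np.round(f-f0,2),"T",np.round(manip.current_wrist_torque(),2),"pos",U(manip.current_tool_pos()).round(4),round(manip.current_tool_pos()[2],4),"gap",round(manip.current_finger_gap(),4),"tilt",np.degrees(np.arccos(min(1,-Rm[2,2]))).round(2),"yaw",np.degrees(np.arctan2(Rm[1,1],Rm[0,1])-YAW).round(2),"t",manip.current_clock())
rep("gripped")
manip.servo_line(W(DX,DY,z+.012),vel=.012); rep("up12")
manip.servo_line(W(DX,DY,z+.17),vel=.04); rep("up")
manip.sleep(.5); rep("settled")
q=np.array(manip.current_q()); q[6]-=np.radians(5); manip.movej(q.tolist()); rep("turn5")
E
```

```text
gripped [0. 0. 0.] T [ 0.15 -0.22  0.01] pos [-0.1939  0.0065] 0.0901 gap 0.0135 tilt 0.01 yaw 93.5 t 19.5667
up12 [-0.01 -1.21 -1.27] T [ 0.09 -0.09  0.01] pos [-0.1939  0.0065] 0.102 gap 0.0135 tilt 0.01 yaw 93.5 t 20.7083
up [-0.41 -0.8  -1.26] T [ 0.08 -0.15  0.05] pos [-0.1938  0.0065] 0.2601 gap 0.0136 tilt 0.0 yaw 93.5 t 24.8083
settled [-0.64 -1.68 -0.8 ] T [ 0.08 -0.15 -0.04] pos [-0.1938  0.0065] 0.2601 gap 0.0138 tilt 0.0 yaw 93.5 t 25.3083
turn5 [ 0.01 -1.32 -1.89] T [ 0.04 -0.12 -0.  ] pos [-0.1938  0.0065] 0.2601 gap 0.0137 tilt 0.01 yaw 88.63 t 25.5583
```

```bash
python3 - <<'E'
from h import *
def yaw():
    Rm=R.from_quat(manip.current_tcp_rot()).as_matrix(); return np.degrees(np.arctan2(Rm[1,1],Rm[0,1])-YAW),np.degrees(np.arccos(min(1,-Rm[2,2])))
q=np.array(manip.current_q()); y0=yaw()[0]
for s in np.linspace(0,y0,15)[1:]:
    p=q.copy(); p[6]-=np.radians(s); manip.movej(p.tolist()); manip.sleep(.1)
manip.sleep(.5); y,t=yaw(); print(y,t)
if abs(y)>.1: p[6]-=np.radians(y); manip.movej(p.tolist()); manip.sleep(.5)
print(yaw(),U(manip.current_tool_pos()),manip.current_tool_pos()[2],manip.current_finger_gap(),np.abs(manip.current_joint_velocities()).max(),manip.current_clock())
snap("top","top3"); im=cv2.imread("pics/top3.png"); cv2.imwrite("pics/top3c.png",cv2.resize(im[130:260,210:360],None,fx=4.5,fy=4.5,interpolation=cv2.INTER_CUBIC))
snap("side","side3"); print((cv2.absdiff(cv2.imread("pics/side3.png"),cv2.imread("pics/side0.png")).max(2)>25).sum())
E
```

```text
0.016184978533154294 0.006353671966261779
(np.float64(0.016184978533154294), np.float64(0.006353671966261779)) [-0.1937677   0.00651298] 0.26014606198269286 0.013893325398126726 0.0018088268754246147 30.9583
0
```

View pics/top3c.png

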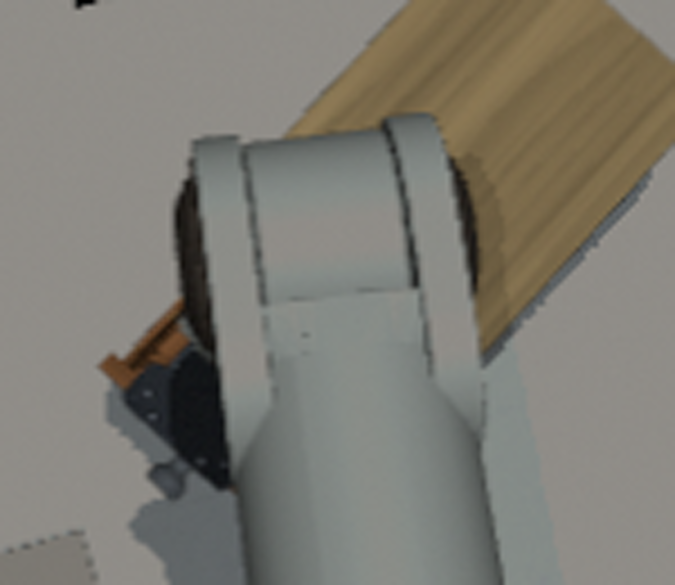

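The wrist hides the plate, and the drawer is still out with its knob at crop (167,480). I'll confirm the load by averaged force, and check whether the tab tip's projected position is visible.

```bash
python3 - <<'E'
from h import *
f=[];
for _ in range(25): f.append(manip.current_force()); manip.sleep(.04)
print(np.mean(f,0).round(2),np.std(f,0).round(2),manip.current_finger_gap(),manip.current_gripper_force(),manip.current_clock())
zf=manip.current_tool_pos()[2]+GD-.001-.088
print("foot z",zf,(proj("top",W(DX,DY+.076,zf+.018))-[210,130])*4.5,(proj("top",W(DX,DY,zf+.088))-[210,130])*4.5)
E
```

```text
[ 0.01  0.08 -2.48] [0.54 0.34 0.45] 0.013129889221990867 34.99949097633362 32.1
foot z 0.18991458280948023 [[190.90004319 245.65669705]] [[287.34559578 321.01105675]]
```

```bash
python3 -c "
from h import *
print(manip.hand_in(),manip.current_clock())"
```

```text
the job is handed in; nothing more can be done
the job is handed in; nothing more can be done
```

I handed the job in with the drawer pulled to its stop and the plate held still and level, its foot about 190 mm up by calculation and its tab set to point left, to the mug's side; the wrist hid the plate, so the tab and ball weren't seen at the end (the 2.5 N load fits plate plus ball), and with the side camera blocked all positions came from the top view, with heights taken from the text and checked only by the unit's size in the picture and by finger contact.

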